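# Lock the new filter into the workshop vacuum's head

## Robot

A 6-joint arm with a two-finger parallel gripper is mounted at the origin on the work surface. World frame = base frame: x ahead of the robot, y to its left, z up, the work surface at z = 0. Lengths are in m, angles in degrees, forces in N, time in s.
With the tool pointing down it reaches from about 0.25 to 0.725 m from the base axis. Payload 9.7 kg.
Tool frame: the origin (TCP) lies between the finger pads; the fingertips stand 11 mm ahead of it and the grasp point (between the pads) lies 8 mm behind it; z points along the fingers, y is the line along which they close (so a half turn about z gives the same grasp; the last joint's range is limited). The gripper opens to 85 mm and grips with 20 to 120 N. Pads are 22 mm wide; open, the fingers measure 114 mm over their backs; the gripper's body (76 mm by 85 mm) begins 54 mm behind the grasp point. The pads swing forward as they close: fully open they stand 13 mm farther back than shut.
Start: joints at [76.547, 4.979, 10.078, 95.1, 0, 90], TCP at [0.128, 0.535, 0.242] pointing down, gripper open.
Joint ranges: [-179.16, 179.16], [-48.56, 103.87], [-65.8, 70.77], [-126.05, 130.52], [-82.76, 87.17], [-180, 180]. Speed limits (degrees/s): [127.2, 127.2, 147.25, 180, 180, 180].

## Interface

Orientations are given as [roll, pitch, yaw] about the fixed x, y, z axes, in that order (R = Rz(yaw) Ry(pitch) Rx(roll)).
In Python, from workcell import monitor, cams, ticket gives the robot as it stands.
- The arm moves only by the tool carry_out, never from a script. Its argument "plan" is a list of rows, each an object with "travel": the shift along the world's x, y, z as a fraction of full scale, a list of three; "angular": the turn, a rotation vector about the world's x, y, z as a fraction of full scale, a list of three; "grip": the gripper's target within -1 to 1 (fully open at 1, half-way at 0, shut at -1). In form: [{"travel": [x, y, z], "angular": [ax, ay, az], "grip": grip}, ...]. A call has 1 to 8 rows; each row is the pose to reach, as a shift and turn from the pose commanded when the call began; what a row does not reach only later rows make up. Full scale, the value 1, is 300 mm for a shift and 0.5 rad for a turn. A row lasts 1/12 s, in which the tool goes at most 41.7 mm and 7.16 degrees, less where a joint would pass 70% of its speed; a pose out of reach is approached as far as the arm can. A call with a number of a shift or a turn outside -1 to 1 is refused whole. A call with a gripper value outside its range is refused whole. The fingers move at their own pace and stop on an object; "grip_force" is the grip in N (left out, the last holds). Time passes only in rows, so rows that repeat a pose let the fingers close. It gives the time, the measured TCP pose, the force, the opening and the grip force at its end, in the units of the state.
- monitor.get_obs(): the state, without advancing time (a new reading comes with each control period).
- cams.camera(name): name is "scene" or "side" or "wrist"; returns a dict with "frame" (480x640x3 uint8, red, green, blue), "mtx" (3x3 intrinsics, pixels), "view" (4x4, takes a point from world to camera coordinates); the wrist camera has in their place "T_tool_cam" (4x4, takes a point from camera to tool coordinates, whose origin is the TCP and whose axes are the flange's). Camera axes: x right, y up, looking along -z (the intrinsics and any distortion apply to the point x, -y, -z); pixel columns grow to the right and rows downward; lengths in m; the calibration is good to about 2 mm. A picture is of the moment at which its call begins: read the wrist's pose just before it. There is no depth.
- ticket.job_done(): hands the job in; it is judged then, once.
The state is a dict: "time": time; "q": joint angles; "qd": joint speeds; "joint_efforts": joint torques, N m; "ee_pos": TCP position; "tcp_rot": TCP orientation; "wrist_force": force on the tool from outside, world axes, zero at the start; "torque": the same for the moment, N m; "opening": finger opening in m; "grasp_force": force on a finger pad.
Only numpy, scipy, OpenCV 4.12 (cv2) and the standard library are available. Lean on these libraries where they do the work, as an engineer would, in place of code of your own. Each camera call takes 0.05 s, during which the arm holds its last target. There are 200 camera calls.

## Task

The workshop vacuum's head stands upside down on the bench with a new cartridge filter on it. Pick up the orange locking cap by its wing, put its two lugs through the slots of the white socket inside the filter, push it down against the sprung filter and turn it a quarter turn clockwise until its lugs are in the catches. Finish still gripping the wing, holding the cap seated and locked so that I can check the seal; do not let go, and leave the other things on the bench where they are.

Things in the scene. Friction and masses are not known exactly. Their poses are not given: they have to be found in the camera images.
- cap_wing (a point): Centre of the wing grip of the loose orange locking cap (130 g), which stands upright on the bench. The wing is a bar 64 mm long (cap's x), 16 mm thick (y), 34 mm high (17 above and below the point). Under it: a round flange 100 mm across, 6 mm thick, then a spigot 40 mm across, 22 mm long. z: cap's axis, up. A half turn about z makes no difference.
- cap_foot (a point): Centre of the flat foot of the cap's spigot, on the cap's axis, 45 mm below the wing's centre; same axes as the wing. At the foot two lugs stick out along +x and -x to 27 mm from the axis; each is 12 mm wide and 7 mm high, its underside level with the foot.
- socket (a point): Centre of the upper face of the white keyed disc inside the filter's open top, 194 mm above the bench, facing up (z). Round hole 43 mm across; two slots 16 mm wide run out along +x and -x to 29 mm from the axis. Fixed, but its place and yaw vary. Lugs can turn under the disc (5 mm thick) once the cap's foot is 12 mm or more below this point. Room below: 24 mm.
- catch (a point): One of two opposite catches, marked by small red dots on the disc: 24 mm from the axis, 80 degrees (1.40 rad) clockwise of a slot seen from above. There a recess under the disc lets a lug rise 2.5 mm when the push is eased; it holds from 75 to 85 degrees, ending at a stop. Stops also block turning anticlockwise from the slots. Axes as the socket's.
- filter_top (a point): Centre of the filter's upper face: a black rubber ring (114 mm outside, 72 mm opening) on a white pleated cartridge, at rest 16 mm above the disc, 210 mm above the bench. The cap's flange comes down on it. On the socket's axis. The dark round vacuum head below is 284 mm across, its rim 110 mm above the bench, with two yellow latches on it, at the socket's +y and -y.
- filter (a joint): How far the filter is pressed down on its sprung seal, in m: 0 at rest, at most 0.009. The spring pushes up with about 5 N at first and 1.2 N more per mm. The lugs clear the disc at about 0.006 (13 N); with the lugs up in the catches it stays at about 0.0035 (10 N).
- wax_tin_mid (a point): Bystander: green wax tin, 72 mm across, 45 mm high, standing loose; the point is its centre. Leave it alone.
- oak_block_mid (a point): Bystander: loose wooden block 45 x 45 mm, 55 mm high; the point is its centre. Leave it alone.
- oil_bottle_mid (a point): Bystander: amber bottle of finishing oil with orange cap, 68 mm across, 190 mm high, standing loose; the point is its centre. Leave it alone.
- drill_mid (a point): Bystander: yellow and black cordless drill standing on its battery, about 200 mm long and 190 mm high; the point is on its handle, 90 mm above the bench. Leave it alone.
There are look-alikes about, which are no part of the job. Of the things that look like the part that bears cap_wing, the largest one is meant.

How it is judged:
By the outcome, as a careful person would: the job done as asked, in the order asked, and still so for the second after the job is handed in, while the arm keeps its last pose, push and grip.
It also fails if it takes over 51 s, if anything falls off the work surface, if the arm or the gripper's body presses on something with over 40 N, if the wrist force passes 120 N, or if a joint passes its speed limit or range.

## Working session

There is one attempt and no reset: what is moved stays moved. The work goes in short steps, Python scripts to look and compute and a tool call to move; the robot and the scene stay as the last step left them, time stands still between calls to the robot, and variables do not carry over. Pictures are saved under pics/ and viewed, at most 10 in all, crops included, and the job is handed in when it is done.

Besides the shell and the picture viewer there is one more tool, called after ">>>" in YAML: its name, and indented under it one key for each argument. carry_out: Moves the arm, as the interface text tells. Its arguments: {"type":"object","properties":{"plan":{"type":"array","items":{"type":"object","properties":{"travel":{"type":"array","items":{"type":"number"}},"angular":{"type":"array","items":{"type":"number"}},"grip":{"type":"number"}}}},"grip_force":{"type":"number"}},"required":["plan"]}

```bash
mkdir -p pics; ls; cat > h.py <<'E'
import numpy as np, cv2
from workcell import monitor, cams, ticket
def snap(name,fn):
    o=monitor.get_obs(); c=cams.camera(name)
    cv2.imwrite(f'pics/{fn}.png',cv2.cvtColor(c['frame'],cv2.COLOR_RGB2BGR))
    d={k:np.array(v) for k,v in c.items() if k!='frame'}
    np.savez(f'pics/{fn}.npz',pos=o['ee_pos'],rot=o['tcp_rot'],**d); return c,o
E
python3 - <<'E'
from h import *
for n in ('scene','side','wrist'):
    c,o=snap(n,n+'0'); print(n,[k for k in c],c['mtx'].tolist(), c.get('T_tool_cam'), c.get('view'))
print(o)
E
```

```text
pics
scene ['frame', 'mtx', 'view'] [[442.0269464975379, 0.0, 313.4622332590398], [0.0, 442.0269464975379, 245.3932845268724], [0.0, 0.0, 1.0]] None [[ 0.22700899  0.97385932 -0.00805866 -0.18956699]
 [-0.76878764  0.18427371  0.61237959  0.37515193]
 [ 0.59785657 -0.13282027  0.7905228  -1.47317273]
 [ 0.          0.          0.          1.        ]]
side ['frame', 'mtx', 'view'] [[575.5351324955986, 0.0, 309.1919319293474], [0.0, 575.5351324955986, 247.85274328596273], [0.0, 0.0, 1.0]] None [[ 0.9367518  -0.34987035 -0.00931661 -0.54094595]
 [ 0.27625752  0.72279102  0.63344685 -0.3016916 ]
 [-0.21489031 -0.59595627  0.77373011 -1.49248996]
 [ 0.          0.          0.          1.        ]]
wrist ['frame', 'mtx', 'T_tool_cam'] [[331.71265982176465, 0.0, 322.7565841348983], [0.0, 331.71265982176465, 234.30787721021073], [0.0, 0.0, 1.0]] [[-1.13587351e-03  9.46172610e-01  3.23660473e-01  8.33916643e-02]
 [ 9.99999258e-01  9.32127315e-04  7.84523774e-04 -7.01000472e-05]
 [ 4.40602139e-04  3.23661124e-01 -9.46172967e-01 -1.31129533e-01]
 [ 0.00000000e+00  0.00000000e+00  0.00000000e+00  1.00000000e+00]] None
{'time': 0.1, 'q': array([ 7.65469377e+01,  5.00792444e+00,  1.00413002e+01,  9.50985683e+01,
       -2.46547679e-04,  8.99986300e+01]), 'qd': array([ 0.05134337, -0.18790543,  0.16160451, -0.04493804, -0.08650025,
        0.05640779]), 'joint_efforts': array([-1.09532288e-03, -5.21565950e+01,  4.65651512e+01,  1.59829692e-02,
       -1.72221394e-06, -7.05282062e-06]), 'ee_pos': array([0.12791796, 0.53474107, 0.24167484]), 'tcp_rot': array([-1.79934807e+02,  2.44988713e-04,  1.66548308e+02]), 'wrist_force': array([-0.1247069 ,  0.44924989, -0.43480221]), 'torque': array([-0.01801233,  0.03996976, -0.03005068]), 'grasp_force': 0.0, 'opening': 0.08526930557616463}
```

View pics/scene0.png

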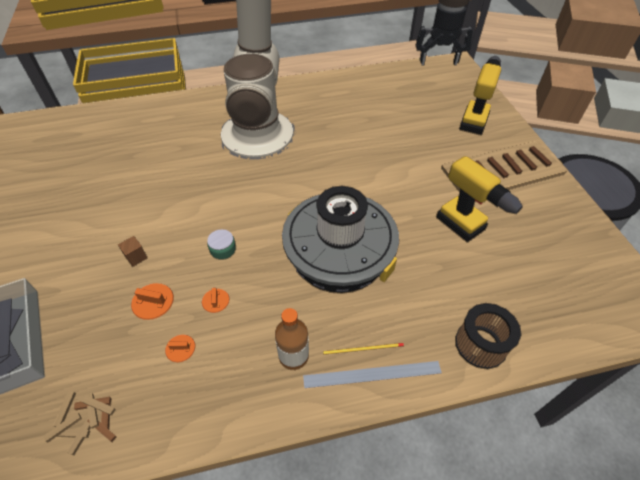

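View pics/side0.png

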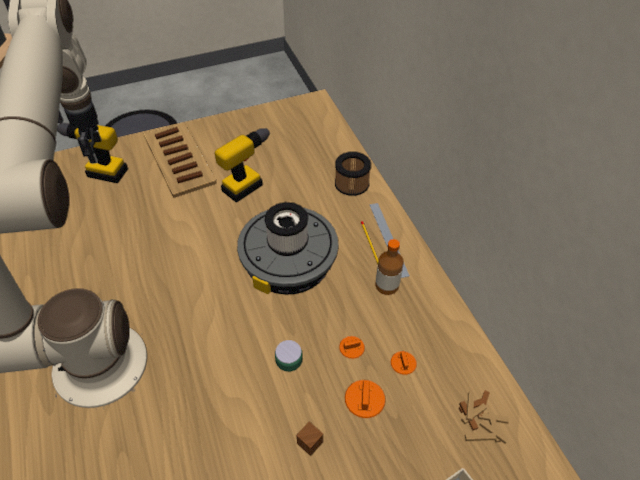

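The scene view shows the large cap at about (152,299), two smaller look-alikes at (215,300) and (180,348), and the filter top at (342,205). In the side view the cap is at (365,397) and the filter top at (287,220). I'll enlarge these.

```bash
cat >> h.py <<'E'
def crop(fn,x0,y0,w,h,s):
    im=cv2.imread(f'pics/{fn}.png')[y0:y0+h,x0:x0+w]
    return cv2.resize(im,None,fx=s,fy=s,interpolation=cv2.INTER_CUBIC)
def onplane(fn,uv,z):
    d=np.load(f'pics/{fn}.npz'); K=d['mtx']
    if 'view' in d: M=np.linalg.inv(d['view'])
    else:
        from scipy.spatial.transform import Rotation as R
        T=np.eye(4);T[:3,:3]=R.from_euler('xyz',d['rot'],degrees=True).as_matrix();T[:3,3]=d['pos'];M=T@d['T_tool_cam']
    v=np.linalg.solve(K,[uv[0],uv[1],1]); r=M[:3,:3]@(v*[1,-1,-1]); o=M[:3,3]
    return o+r*(z-o[2])/r[2]
E
python3 - <<'E'
from h import *
a=np.hstack([crop('scene0',120,270,66,50,6),crop('side0',333,372,66,50,6)])
b=np.hstack([crop('scene0',309,180,66,50,6),crop('side0',254,198,66,50,6)])
cv2.imwrite('pics/comp.png',np.vstack([a,b]))
print('cap',onplane('scene0',(150,296),.045),onplane('side0',(366,396),.045))
print('flange',onplane('scene0',(152,301),.028),onplane('side0',(365,399),.028))
print('ring',onplane('scene0',(342,205),.21),onplane('side0',(287,220),.21))
E
```

```text
cap [ 0.59717581 -0.33747839  0.045     ] [ 0.59582632 -0.34192058  0.045     ]
flange [ 0.60063496 -0.33785925  0.028     ] [ 0.59467444 -0.34135872  0.028     ]
ring [0.56919978 0.12894402 0.21      ] [0.5619047  0.12053595 0.21      ]
```

View pics/comp.png

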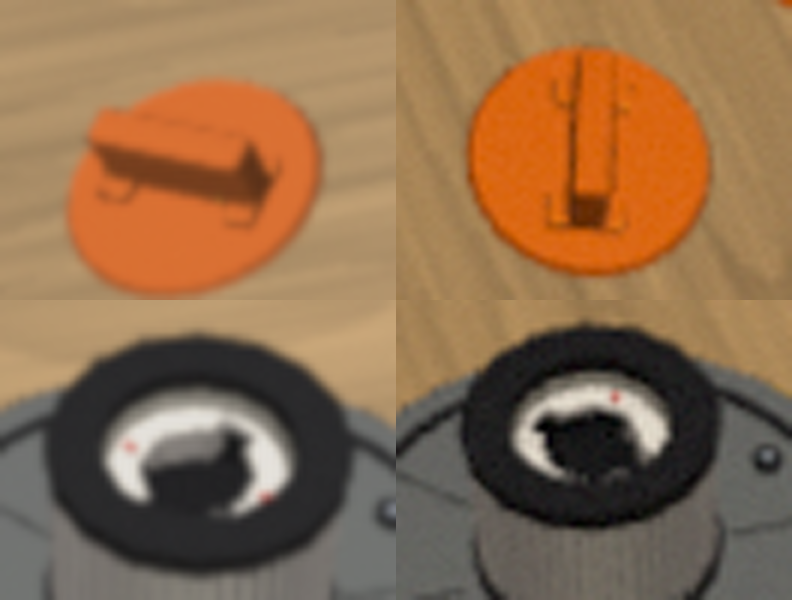

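Crops: the cap's wing runs from (95,115) to (260,150) in the scene crop and vertically around x≈595 in the side crop. Red dots on the disc are at crop (130,447) and (265,497) in the scene view, and (615,398) in the side view. The slot ends show near (237,437) and (545,427).

```bash
python3 - <<'E'
from h import *
sc=lambda x,y:(120+(x+.5)/6-.5,270+(y+.5)/6-.5)
sd=lambda x,y:(333+(x-395.5)/6-.5,372+(y+.5)/6-.5)
ss=lambda x,y:(309+(x+.5)/6-.5,180+(y-299.5)/6-.5)
s2=lambda x,y:(254+(x-395.5)/6-.5,198+(y-299.5)/6-.5)
ang=lambda a,b:np.degrees(np.arctan2(*(b-a)[1::-1]))
for f,p,q in (('scene0',sc(107,108),sc(248,140)),('scene0',sc(92,147),sc(268,185)),('side0',sd(580,53),sd(573,193)),('side0',sd(616,55),sd(611,193))):
    a=onplane(f,p,.062);b=onplane(f,q,.062);print('wing',a,b,np.linalg.norm(b-a),ang(a,b))
# flange ellipse extremes (top, z=.028): centers
print('fl',onplane('scene0',sc(195,185),.028),onplane('side0',sd(590,158),.028))
a=onplane('scene0',ss(130,447),.194);b=onplane('scene0',ss(265,497),.194);c=onplane('side0',s2(615,398),.194)
print('dots',a,b,(a+b)/2,np.linalg.norm(b-a),ang(a,b),c)
print('slots',onplane('scene0',ss(240,437),.194),onplane('side0',s2(545,425),.194))
print('ring',onplane('scene0',ss(200,440),.21),onplane('side0',s2(592,415),.21))
for f,g in (('scene0',ss),('side0',s2)):
  pass
E
```

```text
wing [ 0.5787268  -0.36104823  0.062     ] [ 0.60631624 -0.30789557  0.062     ] 0.05988641092753799 62.56796658180724
wing [ 0.59558259 -0.36648133  0.062     ] [ 0.62852531 -0.30088843  0.062     ] 0.07340062232595779 63.33283228593229
wing [ 0.60173568 -0.30965091  0.062     ] [ 0.57501617 -0.36324359  0.062     ] 0.05988411272071454 -116.49930111547947
wing [ 0.61490659 -0.31557458  0.062     ] [ 0.58891425 -0.36850069  0.062     ] 0.05896417913736999 -116.15594395928096
fl [ 0.59904545 -0.33765258  0.028     ] [ 0.59562459 -0.33872778  0.028     ]
dots [0.54595881 0.10829875 0.194     ] [0.58247276 0.15098777 0.194     ] [0.56421579 0.12964326 0.194     ] 0.0561749196377893 49.458049793996466 [0.58109126 0.15238548 0.194     ]
slots [0.55074567 0.15032554 0.194     ] [0.54634703 0.1481016  0.194     ]
ring [0.56304212 0.13044542 0.21      ] [0.56384441 0.13224284 0.21      ]
```

>>> carry_out:
  plan:
    - {"travel": [0.03,-0.03,0.1],"angular": [0,0,-0.1],"grip": 1}
    - {"travel": [0.12,-0.11,0.2],"angular": [0,0,-0.25],"grip": 1}
    - {"travel": [0.22,-0.2,0.2],"angular": [0,0,-0.4],"grip": 1}
    - {"travel": [0.32,-0.29,0.2],"angular": [0,0,-0.6],"grip": 1}
    - {"travel": [0.42,-0.38,0.2],"angular": [0,0,-0.8],"grip": 1}
    - {"travel": [0.53,-0.48,0.2],"angular": [0,0,-1],"grip": 1}
    - {"travel": [0.63,-0.58,0.2],"angular": [0,0,-1],"grip": 1}
    - {"travel": [0.733,-0.667,0.2],"angular": [0,0,-1],"grip": 1}

```text
time: 0.82
ee_pos: [0.3466, 0.3347, 0.3024]
tcp_rot: [180.0, 0.0, 137.9]
wrist_force: [0.2, 0.8, 0.1]
opening: 0.0853
grasp_force: 0.0
```

>>> carry_out:
  plan:
    - {"travel": [0.1,-0.1,0],"angular": [0,0,-0.1],"grip": 1}
    - {"travel": [0.2,-0.19,0],"angular": [0,0,-0.2],"grip": 1}
    - {"travel": [0.3,-0.29,0],"angular": [0,0,-0.276],"grip": 1}
    - {"travel": [0.4,-0.38,0],"angular": [0,0,-0.276],"grip": 1}
    - {"travel": [0.5,-0.48,0],"angular": [0,0,-0.276],"grip": 1}
    - {"travel": [0.6,-0.57,0],"angular": [0,0,-0.276],"grip": 1}
    - {"travel": [0.72,-0.683,0],"angular": [0,0,-0.276],"grip": 1}
    - {"travel": [0.72,-0.683,0],"angular": [0,0,-0.276],"grip": 1}

```text
time: 1.48
ee_pos: [0.565, 0.1276, 0.3005]
tcp_rot: [-179.9, 0.0, 129.8]
wrist_force: [0.3, -0.3, 0.5]
opening: 0.0853
grasp_force: 0.0
```

>>> carry_out:
  plan:
    - {"travel": [0,0,0],"angular": [0,0,0],"grip": 1}
    - {"travel": [0,0,0],"angular": [0,0,0],"grip": 1}

```text
time: 1.65
ee_pos: [0.5617, 0.1315, 0.3017]
tcp_rot: [-179.9, -0.1, 129.9]
wrist_force: [0.0, 0.5, 0.6]
opening: 0.0855
grasp_force: 0.0
```

```bash
python3 - <<'E'
from h import *
c,o=snap('wrist','w1'); print(o['time'],o['q'],o['ee_pos'],o['tcp_rot'])
cv2.imwrite('pics/w1c.png',crop('w1',200,120,240,180,3.333))
E
```

```text
1.65 [1.31678694e+01 1.07990740e+01 2.32775122e+01 1.02556966e+02
 1.84993339e-02 6.32427952e+01] [0.56169504 0.13150296 0.30170603] [-1.79938210e+02 -5.18723367e-02  1.29925034e+02]
```

View pics/w1c.png

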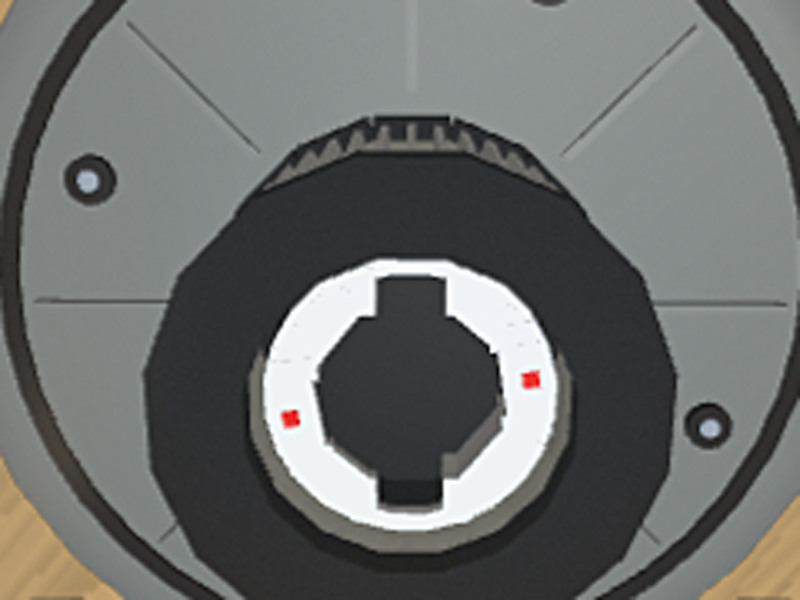

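The wrist crop shows the keyed disc clearly: slot ends at crop (411,277) and (410,509), and red dots at (531,380) and (291,419).

```bash
python3 - <<'E'
from h import *
f=lambda x,y:onplane('w1',(200+(x+.5)/3.3333-.5,120+(y+.5)/3.3333-.5),.194)
ang=lambda v:np.degrees(np.arctan2(v[1],v[0]))
for n,a,b in (('slot',f(411,277),f(410,509)),('dots',f(531,380),f(291,419))):
    print(n,(a+b)/2,np.linalg.norm(a-b),ang(a-b))
E
```

```text
slot [0.56271577 0.12981964 0.194     ] 0.05641987042382522 129.62954210809397
dots [0.56305856 0.12932711 0.194     ] 0.05591063994444991 49.684525538485865
```

>>> carry_out:
  plan:
    - {"travel": [0,-0.06,0],"angular": [0,0,-0.12],"grip": 1}
    - {"travel": [0.01,-0.17,0],"angular": [0,0,-0.3],"grip": 1}
    - {"travel": [0.02,-0.29,0],"angular": [0,0,-0.5],"grip": 1}
    - {"travel": [0.03,-0.41,0],"angular": [0,0,-0.7],"grip": 1}
    - {"travel": [0.04,-0.53,0],"angular": [0,0,-0.85],"grip": 1}
    - {"travel": [0.05,-0.65,0],"angular": [0,0,-1],"grip": 1}
    - {"travel": [0.055,-0.77,0],"angular": [0,0,-1],"grip": 1}

```text
time: 2.28
ee_pos: [0.5778, -0.0991, 0.303]
tcp_rot: [179.9, 0.0, 101.2]
wrist_force: [1.3, 0.0, -0.2]
opening: 0.0854
grasp_force: 0.0
```

>>> carry_out:
  plan:
    - {"travel": [0,-0.12,-0.03],"angular": [0,0,-0.2],"grip": 1}
    - {"travel": [0.01,-0.24,-0.1],"angular": [0,0,-0.4],"grip": 1}
    - {"travel": [0.02,-0.36,-0.18],"angular": [0,0,-0.6],"grip": 1}
    - {"travel": [0.03,-0.48,-0.26],"angular": [0,0,-0.8],"grip": 1}
    - {"travel": [0.04,-0.6,-0.34],"angular": [0,0,-1],"grip": 1}
    - {"travel": [0.05,-0.7,-0.42],"angular": [0,0,-1],"grip": 1}
    - {"travel": [0.055,-0.77,-0.47],"angular": [0,0,-1],"grip": 1}
    - {"travel": [0.055,-0.79,-0.47],"angular": [0,0,-1],"grip": 1}

```text
time: 2.95
ee_pos: [0.5935, -0.337, 0.1566]
tcp_rot: [-179.7, -0.0, 72.7]
wrist_force: [1.2, 0.7, -0.3]
opening: 0.0849
grasp_force: 0.0
```

>>> carry_out:
  plan:
    - {"travel": [0,0,0],"angular": [0,0,-0.16],"grip": 1}
    - {"travel": [0,0,0],"angular": [0,0,-0.32],"grip": 1}
    - {"travel": [0,0,0],"angular": [0,0,-0.32],"grip": 1}
    - {"travel": [0,0,0],"angular": [0,0,-0.32],"grip": 1}

```text
time: 3.28
ee_pos: [0.5953, -0.3347, 0.1625]
tcp_rot: [179.9, -0.0, 63.8]
wrist_force: [0.5, 0.2, 0.3]
opening: 0.0854
grasp_force: 0.0
```

```bash
python3 - <<'E'
from h import *
c,o=snap('wrist','w2'); print(o['time'],o['q'],o['ee_pos'],o['tcp_rot'])
cv2.imwrite('pics/w2c.png',crop('w2',200,120,240,180,3.333))
E
```

```text
3.2833 [-2.93517869e+01  2.29083046e+01  2.26634950e+01  8.96863259e+01
  1.25202328e-02  8.68778146e+01] [ 0.59533229 -0.33472411  0.16254958] [ 1.79930556e+02 -8.75090474e-03  6.37704113e+01]
```

View pics/w2c.png

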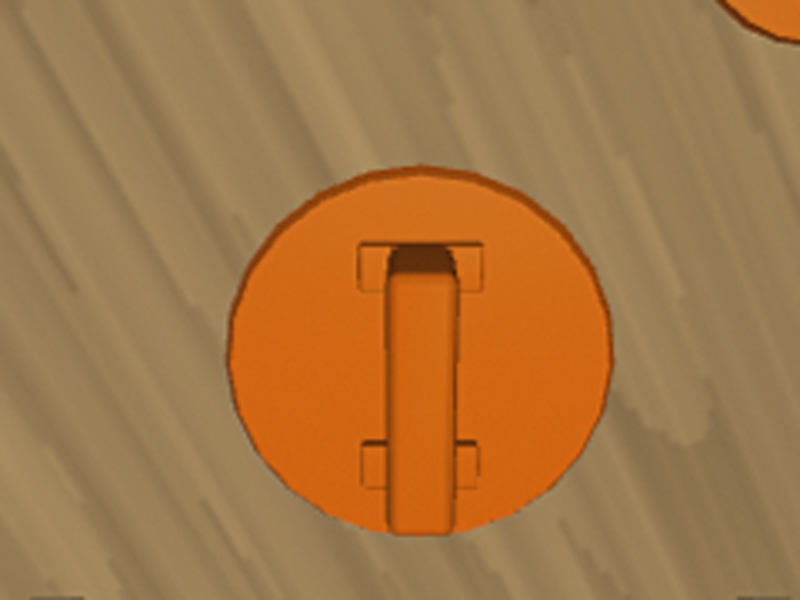

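The wrist crop shows the wing's top face running from (423,274) to (421,534), with the flange spanning x 228–612.

```bash
python3 - <<'E'
from h import *
f=lambda x,y,z:onplane('w2',(200+(x+.5)/3.3333-.5,120+(y+.5)/3.3333-.5),z)
a,b=f(423,274,.062),f(421,534,.062); v=a-b
print((a+b)/2,np.linalg.norm(v),np.degrees(np.arctan2(v[1],v[0])))
l,r=f(228,352,.028),f(612,352,.028); print((l+r)/2,np.linalg.norm(l-r))
o=monitor.get_obs();print(o['ee_pos'],o['tcp_rot'])
E
```

```text
[ 0.59670424 -0.33804506  0.062     ] 0.061806764175476946 63.48679985131964
[ 0.59783413 -0.33550358  0.028     ] 0.09663381505386313
[ 0.59527284 -0.334936    0.16241551] [ 1.79934026e+02 -2.61670439e-03  6.37817384e+01]
```

>>> carry_out:
  plan:
    - {"travel": [0,0,-0.06],"angular": [0,0,0],"grip": 1}
    - {"travel": [0,0,-0.14],"angular": [0,0,0],"grip": 1}
    - {"travel": [0,0,-0.2],"angular": [0,0,0],"grip": 1}
    - {"travel": [0,0,-0.24],"angular": [0,0,0],"grip": 1}
    - {"travel": [0,0,-0.24],"angular": [0,0,0],"grip": 1}
    - {"travel": [0,0,-0.24],"angular": [0,0,0],"grip": 1}
    - {"travel": [0,0,-0.24],"angular": [0,0,0],"grip": 1}
    - {"travel": [0,0,-0.24],"angular": [0,0,0],"grip": 1}

```text
time: 4.0
ee_pos: [0.5955, -0.3366, 0.0911]
tcp_rot: [179.9, 0.0, 63.6]
wrist_force: [-0.1, 1.1, -0.2]
opening: 0.0856
grasp_force: 0.0
```

>>> carry_out:
  plan:
    - {"travel": [0,0,0],"angular": [0,0,0],"grip": 1}
    - {"travel": [0,0,0],"angular": [0,0,0],"grip": 1}
    - {"travel": [0,0,0],"angular": [0,0,0],"grip": 1}

```text
time: 4.25
ee_pos: [0.595, -0.3365, 0.0898]
tcp_rot: [180.0, 0.0, 63.5]
wrist_force: [-0.4, 0.3, -0.3]
opening: 0.0858
grasp_force: 0.0
```

>>> carry_out:
  plan:
    - {"travel": [0.006,-0.005,-0.05],"angular": [0,0,0],"grip": 1}
    - {"travel": [0.006,-0.005,-0.1],"angular": [0,0,0],"grip": 1}
    - {"travel": [0.006,-0.005,-0.14],"angular": [0,0,0],"grip": 1}
    - {"travel": [0.006,-0.005,-0.153],"angular": [0,0,0],"grip": 1}
    - {"travel": [0.006,-0.005,-0.153],"angular": [0,0,0],"grip": 1}
    - {"travel": [0.006,-0.005,-0.153],"angular": [0,0,0],"grip": 1}
    - {"travel": [0.006,-0.005,-0.153],"angular": [0,0,0],"grip": 1}
    - {"travel": [0.006,-0.005,-0.153],"angular": [0,0,0],"grip": 1}

```text
time: 4.92
ee_pos: [0.597, -0.338, 0.0444]
tcp_rot: [179.9, 0.0, 63.5]
wrist_force: [-0.7, -0.7, 0.2]
opening: 0.0855
grasp_force: 0.0
```

>>> carry_out:
  plan:
    - {"travel": [0,0,0],"angular": [0,0,0],"grip": -1}
    - {"travel": [0,0,0],"angular": [0,0,0],"grip": -1}
    - {"travel": [0,0,0],"angular": [0,0,0],"grip": -1}
    - {"travel": [0,0,0],"angular": [0,0,0],"grip": -1}
    - {"travel": [0,0,0],"angular": [0,0,0],"grip": -1}
    - {"travel": [0,0,0],"angular": [0,0,0],"grip": -1}
    - {"travel": [0,0,0],"angular": [0,0,0],"grip": -1}
    - {"travel": [0,0,0],"angular": [0,0,0],"grip": -1}
  grip_force: 90

```text
time: 5.58
ee_pos: [0.5967, -0.3379, 0.0436]
tcp_rot: [180.0, 0.0, 63.5]
wrist_force: [0.9, 0.7, 2.3]
opening: 0.0145
grasp_force: 88.4
```

>>> carry_out:
  plan:
    - {"travel": [0,0,0],"angular": [0,0,0],"grip": -1}
    - {"travel": [0,0,0],"angular": [0,0,0],"grip": -1}
    - {"travel": [0,0,0],"angular": [0,0,0],"grip": -1}
    - {"travel": [0,0,0],"angular": [0,0,0],"grip": -1}

```text
time: 5.92
ee_pos: [0.5967, -0.3379, 0.0436]
tcp_rot: [180.0, 0.0, 63.5]
wrist_force: [-0.0, 1.0, 2.2]
opening: 0.0145
grasp_force: 88.4
```

>>> carry_out:
  plan:
    - {"travel": [0,0,0.03],"angular": [0,0,0],"grip": -1}
    - {"travel": [0,0,0.1],"angular": [0,0,0],"grip": -1}
    - {"travel": [0,0,0.22],"angular": [0,0,0],"grip": -1}
    - {"travel": [0,0,0.35],"angular": [0,0,0],"grip": -1}
    - {"travel": [0,0,0.48],"angular": [0,0,0.1],"grip": -1}
    - {"travel": [0,0,0.61],"angular": [0,0,0.2],"grip": -1}
    - {"travel": [0,0,0.74],"angular": [0,0,0.35],"grip": -1}
    - {"travel": [0,0,0.857],"angular": [0,0,0.5],"grip": -1}

```text
time: 6.58
ee_pos: [0.5958, -0.3374, 0.3034]
tcp_rot: [180.0, 0.0, 78.1]
wrist_force: [1.2, -0.5, -1.2]
opening: 0.0148
grasp_force: 87.9
```

>>> carry_out:
  plan:
    - {"travel": [0,0.05,0],"angular": [0,0,0.15],"grip": -1}
    - {"travel": [-0.01,0.14,0],"angular": [0,0,0.3],"grip": -1}
    - {"travel": [-0.02,0.24,0],"angular": [0,0,0.45],"grip": -1}
    - {"travel": [-0.03,0.34,0],"angular": [0,0,0.6],"grip": -1}
    - {"travel": [-0.04,0.44,0],"angular": [0,0,0.75],"grip": -1}
    - {"travel": [-0.05,0.55,0],"angular": [0,0,0.85],"grip": -1}
    - {"travel": [-0.055,0.66,0],"angular": [0,0,0.95],"grip": -1}
    - {"travel": [-0.06,0.76,0],"angular": [0,0,1],"grip": -1}

```text
time: 7.25
ee_pos: [0.5778, -0.108, 0.3008]
tcp_rot: [-180.0, -0.0, 106.7]
wrist_force: [-0.0, -0.1, -1.6]
opening: 0.0149
grasp_force: 88.1
```

>>> carry_out:
  plan:
    - {"travel": [-0.01,0.11,0],"angular": [0,0,0.1],"grip": -1}
    - {"travel": [-0.02,0.22,0],"angular": [0,0,0.2],"grip": -1}
    - {"travel": [-0.03,0.33,0],"angular": [0,0,0.35],"grip": -1}
    - {"travel": [-0.035,0.45,0],"angular": [0,0,0.5],"grip": -1}
    - {"travel": [-0.04,0.57,0],"angular": [0,0,0.65],"grip": -1}
    - {"travel": [-0.045,0.69,0],"angular": [0,0,0.75],"grip": -1}
    - {"travel": [-0.05,0.77,0],"angular": [0,0,0.807],"grip": -1}
    - {"travel": [-0.053,0.798,0],"angular": [0,0,0.807],"grip": -1}

```text
time: 7.92
ee_pos: [0.5619, 0.1328, 0.3004]
tcp_rot: [-180.0, -0.1, 129.9]
wrist_force: [-0.0, 0.1, -1.5]
opening: 0.0145
grasp_force: 88.1
```

>>> carry_out:
  plan:
    - {"travel": [0,0,0],"angular": [0,0,0],"grip": -1}
    - {"travel": [0,0,0],"angular": [0,0,0],"grip": -1}
    - {"travel": [0,0,0],"angular": [0,0,0],"grip": -1}
    - {"travel": [0,0,0],"angular": [0,0,0],"grip": -1}
    - {"travel": [0,0,0],"angular": [0,0,0],"grip": -1}
    - {"travel": [0,0,0],"angular": [0,0,0],"grip": -1}
    - {"travel": [0,0,0],"angular": [0,0,0],"grip": -1}

```text
time: 8.5
ee_pos: [0.5628, 0.1289, 0.3005]
tcp_rot: [180.0, 0.0, 129.6]
wrist_force: [-0.1, -1.0, -1.0]
opening: 0.0146
grasp_force: 88.1
```

```bash
python3 - <<'E'
from h import *
snap('scene','s3');snap('side','d3');snap('wrist','w3')
o=monitor.get_obs();print(o['time'],o['ee_pos'],o['tcp_rot'],o['wrist_force'])
a=np.hstack([crop('s3',285,120,100,110,4),crop('d3',237,130,100,110,4)])
cv2.imwrite('pics/c3.png',a)
E
```

```text
8.65 [0.56271304 0.12937625 0.30046283] [-1.79998036e+02 -2.48112305e-03  1.29599361e+02] [ 0.3398361  -0.75941181 -1.75370613]
```

View pics/c3.png

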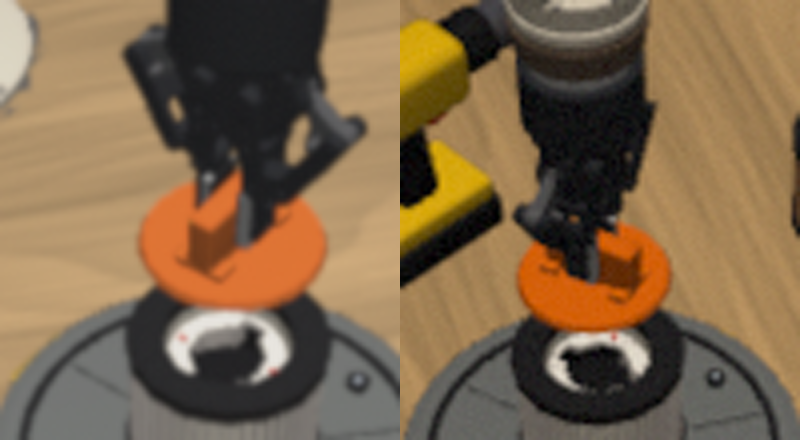

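View pics/w3.png

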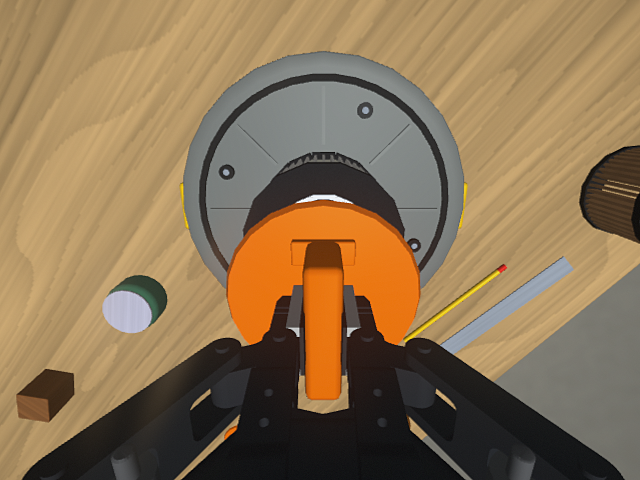

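Cap is upright in the grip, centred on the filter in all three views (flange 227–419 in the wrist image, disc centre about 323). Descending.

>>> carry_out:
  plan:
    - {"travel": [0,0,-0.04],"angular": [0,0,0],"grip": -1}
    - {"travel": [0,0,-0.1],"angular": [0,0,0],"grip": -1}
    - {"travel": [0,0,-0.15],"angular": [0,0,0],"grip": -1}
    - {"travel": [0,0,-0.18],"angular": [0,0,0],"grip": -1}
    - {"travel": [0,0,-0.18],"angular": [0,0,0],"grip": -1}
    - {"travel": [0,0,-0.18],"angular": [0,0,0],"grip": -1}
    - {"travel": [0,0,-0.18],"angular": [0,0,0],"grip": -1}
    - {"travel": [0,0,-0.18],"angular": [0,0,0],"grip": -1}

```text
time: 9.32
ee_pos: [0.563, 0.1297, 0.2477]
tcp_rot: [179.9, 0.0, 129.6]
wrist_force: [0.6, 0.1, -1.6]
opening: 0.0151
grasp_force: 88.1
```

>>> carry_out:
  plan:
    - {"travel": [0,0,-0.008],"angular": [0,0,0],"grip": -1}
    - {"travel": [0,0,-0.016],"angular": [0,0,0],"grip": -1}
    - {"travel": [0,0,-0.024],"angular": [0,0,0],"grip": -1}
    - {"travel": [0,0,-0.032],"angular": [0,0,0],"grip": -1}
    - {"travel": [0,0,-0.04],"angular": [0,0,0],"grip": -1}
    - {"travel": [0,0,-0.04],"angular": [0,0,0],"grip": -1}
    - {"travel": [0,0,-0.04],"angular": [0,0,0],"grip": -1}

```text
time: 9.9
ee_pos: [0.5626, 0.1296, 0.2343]
tcp_rot: [-180.0, -0.0, 129.6]
wrist_force: [0.3, 0.3, -2.0]
opening: 0.015
grasp_force: 88.1
```

>>> carry_out:
  plan:
    - {"travel": [0,0,-0.008],"angular": [0,0,0],"grip": -1}
    - {"travel": [0,0,-0.016],"angular": [0,0,0],"grip": -1}
    - {"travel": [0,0,-0.024],"angular": [0,0,0],"grip": -1}
    - {"travel": [0,0,-0.032],"angular": [0,0,0],"grip": -1}
    - {"travel": [0,0,-0.032],"angular": [0,0,0],"grip": -1}
    - {"travel": [0,0,-0.032],"angular": [0,0,0],"grip": -1}
    - {"travel": [0,0,-0.032],"angular": [0,0,0],"grip": -1}

```text
time: 10.48
ee_pos: [0.5629, 0.1296, 0.2266]
tcp_rot: [179.9, 0.1, 129.6]
wrist_force: [-2.3, 0.1, 9.8]
opening: 0.0145
grasp_force: 89.7
```

>>> carry_out:
  plan:
    - {"travel": [0,0,-0.005],"angular": [0,0,0],"grip": -1}
    - {"travel": [0,0,-0.009],"angular": [0,0,0],"grip": -1}
    - {"travel": [0,0,-0.009],"angular": [0,0,0],"grip": -1}
    - {"travel": [0,0,-0.009],"angular": [0,0,0],"grip": -1}

```text
time: 10.82
ee_pos: [0.5629, 0.1296, 0.2243]
tcp_rot: [179.8, 0.1, 129.6]
wrist_force: [-2.6, -0.5, 11.5]
opening: 0.0147
grasp_force: 90.1
```

>>> carry_out:
  plan:
    - {"travel": [0,0,-0.003],"angular": [0,0,0],"grip": -1}
    - {"travel": [0,0,-0.003],"angular": [0,0,-0.08],"grip": -1}
    - {"travel": [0,0,-0.003],"angular": [0,0,-0.2],"grip": -1}
    - {"travel": [0,0,-0.003],"angular": [0,0,-0.35],"grip": -1}
    - {"travel": [0,0,-0.003],"angular": [0,0,-0.5],"grip": -1}
    - {"travel": [0,0,-0.003],"angular": [0,0,-0.5],"grip": -1}

```text
time: 11.32
ee_pos: [0.5634, 0.1295, 0.2237]
tcp_rot: [179.8, 0.1, 115.0]
wrist_force: [-0.3, -1.1, 12.8]
opening: 0.0149
grasp_force: 90.2
```

```bash
python3 -c "
from h import *
o=monitor.get_obs();print(o['ee_pos'],o['tcp_rot'],o['wrist_force'],o['torque'])"
```

```text
[0.56337759 0.12947867 0.22370851] [1.79764170e+02 8.22507984e-02 1.15019115e+02] [-0.30233441 -1.07794105 12.80528931] [-0.22286012  0.46345002 -0.13147047]
```

>>> carry_out:
  plan:
    - {"travel": [0,0,0],"angular": [0,0,-0.15],"grip": -1}
    - {"travel": [0,0,0],"angular": [0,0,-0.3],"grip": -1}
    - {"travel": [0,0,0],"angular": [0,0,-0.5],"grip": -1}
    - {"travel": [0,0,0],"angular": [0,0,-0.7],"grip": -1}
    - {"travel": [0,0,0],"angular": [0,0,-0.85],"grip": -1}
    - {"travel": [0,0,0],"angular": [0,0,-1],"grip": -1}

```text
time: 11.82
ee_pos: [0.5634, 0.1295, 0.2237]
tcp_rot: [179.8, -0.0, 86.4]
wrist_force: [0.6, -1.0, 13.0]
opening: 0.0148
grasp_force: 90.2
```

>>> carry_out:
  plan:
    - {"travel": [0,0,0],"angular": [0,0,-0.15],"grip": -1}
    - {"travel": [0,0,0],"angular": [0,0,-0.3],"grip": -1}
    - {"travel": [0,0,0],"angular": [0,0,-0.5],"grip": -1}
    - {"travel": [0,0,0],"angular": [0,0,-0.7],"grip": -1}
    - {"travel": [0,0,0],"angular": [0,0,-0.85],"grip": -1}
    - {"travel": [0,0,0],"angular": [0,0,-0.95],"grip": -1}
    - {"travel": [0,0,0],"angular": [0,0,-0.95],"grip": -1}

```text
time: 12.4
ee_pos: [0.5634, 0.1296, 0.2237]
tcp_rot: [179.8, -0.2, 59.2]
wrist_force: [-0.2, -1.0, 13.1]
opening: 0.0145
grasp_force: 90.3
```

```bash
python3 -c "
from h import *
o=monitor.get_obs();print(o['ee_pos'],o['tcp_rot'],o['wrist_force'],o['torque'])"
```

```text
[0.56337854 0.12958677 0.22372183] [ 1.79809604e+02 -1.64731378e-01  5.92406675e+01] [-0.20400099 -0.95425843 13.13363363] [-0.0987138   0.46599774 -0.14017074]
```

>>> carry_out:
  plan:
    - {"travel": [0,0,0],"angular": [0,0,-0.1],"grip": -1}
    - {"travel": [0,0,0],"angular": [0,0,-0.2],"grip": -1}
    - {"travel": [0,0,0],"angular": [0,0,-0.3],"grip": -1}
    - {"travel": [0,0,0],"angular": [0,0,-0.345],"grip": -1}
    - {"travel": [0,0,0],"angular": [0,0,-0.345],"grip": -1}
    - {"travel": [0,0,0],"angular": [0,0,-0.345],"grip": -1}

```text
time: 12.9
ee_pos: [0.5634, 0.1296, 0.2237]
tcp_rot: [179.8, -0.2, 49.5]
wrist_force: [0.4, -0.9, 13.5]
opening: 0.0144
grasp_force: 90.3
```

```bash
python3 -c "
from h import *
o=monitor.get_obs();print(o['ee_pos'],o['tcp_rot'],o['wrist_force'],o['torque'])"
```

```text
[0.56339484 0.12960397 0.22374083] [179.84290074  -0.2000008   49.52731858] [ 0.44525409 -0.87781303 13.5084267 ] [-0.12118993  0.42121336 -0.06054342]
```

>>> carry_out:
  plan:
    - {"travel": [0,0,0.003],"angular": [0,0,0],"grip": -1}
    - {"travel": [0,0,0.006],"angular": [0,0,0],"grip": -1}
    - {"travel": [0,0,0.009],"angular": [0,0,0],"grip": -1}
    - {"travel": [0,0,0.012],"angular": [0,0,0],"grip": -1}
    - {"travel": [0,0,0.012],"angular": [0,0,0],"grip": -1}
    - {"travel": [0,0,0.012],"angular": [0,0,0],"grip": -1}

```text
time: 13.4
ee_pos: [0.5633, 0.1297, 0.2267]
tcp_rot: [179.9, -0.2, 49.5]
wrist_force: [0.9, -0.5, 10.4]
opening: 0.0146
grasp_force: 89.8
```

>>> carry_out:
  plan:
    - {"travel": [0,0,0.003],"angular": [0,0,0],"grip": -1}
    - {"travel": [0,0,0.003],"angular": [0,0,0],"grip": -1}
    - {"travel": [0,0,0.003],"angular": [0,0,0],"grip": -1}

```text
time: 13.65
ee_pos: [0.5634, 0.1296, 0.2275]
tcp_rot: [179.9, -0.2, 49.5]
wrist_force: [1.0, -1.3, 8.0]
opening: 0.0147
grasp_force: 89.6
```

>>> carry_out:
  plan:
    - {"travel": [0,0,0.002],"angular": [0,0,0],"grip": -1}
    - {"travel": [0,0,0.002],"angular": [0,0,0],"grip": -1}
    - {"travel": [0,0,0.002],"angular": [0,0,0],"grip": -1}

```text
time: 13.9
ee_pos: [0.5634, 0.1296, 0.228]
tcp_rot: [179.9, -0.2, 49.5]
wrist_force: [1.0, -0.7, 7.9]
opening: 0.0151
grasp_force: 89.4
```

>>> carry_out:
  plan:
    - {"travel": [0,0,0.002],"angular": [0,0,0],"grip": -1}
    - {"travel": [0,0,0.002],"angular": [0,0,0],"grip": -1}
    - {"travel": [0,0,0.002],"angular": [0,0,0],"grip": -1}

```text
time: 14.15
ee_pos: [0.5633, 0.1296, 0.2281]
tcp_rot: [179.9, -0.1, 49.5]
wrist_force: [2.9, -0.1, 6.7]
opening: 0.0149
grasp_force: 89.3
```

>>> carry_out:
  plan:
    - {"travel": [0,0,0.002],"angular": [0,0,0],"grip": -1}
    - {"travel": [0,0,0.002],"angular": [0,0,0],"grip": -1}
    - {"travel": [0,0,0.002],"angular": [0,0,0],"grip": -1}

```text
time: 14.4
ee_pos: [0.5633, 0.1296, 0.2281]
tcp_rot: [179.9, -0.1, 49.5]
wrist_force: [6.2, 0.2, 4.3]
opening: 0.0146
grasp_force: 89.0
```

>>> carry_out:
  plan:
    - {"travel": [0,0,0],"angular": [0,0,0],"grip": -1}
    - {"travel": [0,0,0],"angular": [0,0,0],"grip": -1}
    - {"travel": [0,0,0],"angular": [0,0,0],"grip": -1}
    - {"travel": [0,0,0],"angular": [0,0,0],"grip": -1}
    - {"travel": [0,0,0],"angular": [0,0,0],"grip": -1}
    - {"travel": [0,0,0],"angular": [0,0,0],"grip": -1}

```text
time: 14.9
ee_pos: [0.5633, 0.1296, 0.2281]
tcp_rot: [179.9, -0.1, 49.5]
wrist_force: [5.9, -0.4, 5.2]
opening: 0.0146
grasp_force: 89.0
```

```bash
python3 - <<'E'
from h import *
snap('scene','s4');snap('side','d4')
cv2.imwrite('pics/c4.png',np.hstack([crop('s4',285,120,100,110,4),crop('d4',237,130,100,110,4)]))
E
```

```text
(no output)
```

View pics/c4.png

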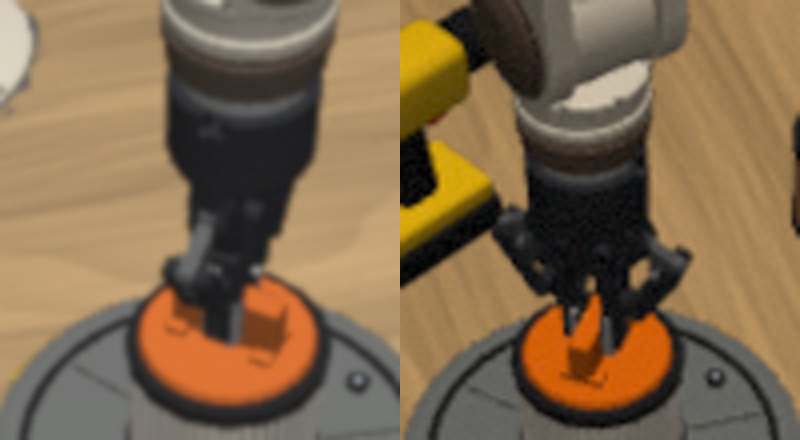

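The cap sits flat on the rubber ring (centred near (230,345) and (597,360)), turned 80°, and is still gripped.

```bash
python3 -c "
from h import *
print(ticket.job_done())"
```

```text
the job is handed in; nothing more can be done
None
```

The cap is on the filter, turned 80° clockwise with its lugs up in the catches, and the gripper is still holding the wing; I handed the job in at about 15 s with none of the bystanders touched.

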